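Unlock the knife chest and hand over the padlock

ROBOT

A 7-joint arm with a two-finger parallel gripper is mounted at the origin on the work surface. World frame = base frame: x ahead of the robot, y to its left, z up, the work surface at z = 0. Lengths are in m, angles in rad, forces in N, time in s.
With the tool pointing down it reaches from about 0.4 to 0.85 m from the base axis. Payload 6.9 kg.
Tool frame: the origin (TCP) lies midway between the tips of the shut fingers; the grasp point (between the pads) lies behind it (ctrl.pinch_z is the z of the grasp point in the tool frame, in m); z points along the fingers, y is the direction in which the jaws open and shut (so a half turn about z gives the same grasp; the last joint's range is limited). The gripper opens to 85 mm and grips with 20 to 120 N. Pads are 22 mm wide; open, the fingers measure 114 mm over their backs; the gripper's body (76 mm by 85 mm) begins 54 mm behind the grasp point. The pads swing forward as they close: fully open they stand 13 mm farther back than shut.
Start: joints at [-1.095, 0.507, -0.238, 1.5, 0.126, 1.149, -0.155], TCP at [0.226, 0.583, 0.231] pointing down, gripper open.
Joint ranges: [-3.08, 3.08], [-0.24, 2.05], [-1.43, 1.35], [0, 2.5], [-1.52, 4.66], [0.17, 1.96], [-2.89, 2.89]. Speed limits (rad/s): [2.39, 2.39, 3.14, 3.14, 3.14, 3.14, 3.14].

INTERFACE

Orientations are given as a unit quaternion [w, x, y, z].
In Python, from station import ctrl, get_state, vision, ticket, models gives the robot as it stands. Calls block until the motion is done:
- ctrl.movep(position, orientation): joint-space move of the TCP to a pose.
- ctrl.movel(position, frame=None, max_speed=0.15): straight line of the TCP; frame=None keeps the orientation; max_speed is the mean speed in m/s.
- ctrl.set_joints(angles): joint-space move.
- ctrl.ungrasp() and ctrl.close_gripper(force=None): open the fingers fully, or close them until they stop; force is the grip in N (None keeps the last).
- ctrl.pause(seconds).
- ctrl.ik(position, orientation): joint angles nearest the present ones, or None.
- get_state(): the state.
- vision.grab_frame(name): name is "side" or "top" or "wrist"; returns (picture, depth): 480x640x3 uint8, blue, green, red; 480x640 float32, m along the optical axis (not along the pixel's ray), 0 where there is no reading.
- vision.camera_info(name): a dict with "mtx" (3x3 intrinsics, pixels), "dist_coeffs" ([k1, k2, p1, p2, k3] as OpenCV has them; the pictures are not rectified), "R" (3x3) and "t" (3): a world point X has camera coordinates R X + t; the wrist camera has in their place "hand_eye" (4x4, takes a point from camera to tool coordinates, whose origin is the TCP and whose axes are the flange's). Camera axes: x right, y down, z forward; pixel columns grow to the right and rows downward; lengths in m; the calibration is good to about 2 mm. A picture is of the moment at which its call begins: read the wrist's pose just before it. camera_info takes no time and is no camera call.
A pose or a line that the arm cannot do raises ctrl.Unreachable and nothing moves.
- ticket.close_job(): hands the job in, once; it reports no verdict.
Trained networks look in the newest picture that a camera, given by its name, has taken for a name from the list of things; names that differ only in an ending like _2 or _b are one class to them, and where a whole thing is asked for, a point or a joint stands for the part that bears it (a point fixed in the world has none). Each returns a list of dicts, best first, with "p" (0 to 1); they miss things now and then, are a little off and sometimes report something else, mostly with a low value. They report only what shows in the picture. A call takes as long as a camera call. They do not tell look-alikes from the thing itself.
- models.recognise(camera, target): "point" ([column, row] in pixels, amid what is visible of it).
- models.masks_of(camera, target): "mask" (480x640 bool, what is visible of it) and "point" ([column, row] in pixels, amid what is visible of it).
The state is a dict: "time": time; "qpos": joint angles; "qd": joint speeds; "tau": joint torques, N m; "tcp_pos": TCP position; "eef_rot": TCP orientation; "contact_force": force on the tool from outside, world axes, zero at the start; "wrist_torque": the same for the moment, N m; "width": finger opening in m.
Only numpy, scipy, OpenCV 4.12 (cv2) and the standard library are available. Lean on these libraries where they do the work, as an engineer would, in place of code of your own. Each camera call takes 0.05 s, during which the arm holds its last target.

TASK

Unlock the combination padlock that lies on the leather worker's knife chest: turn its black dial counter-clockwise, notch by notch, until the red stripe clicks in at the white index mark, then pull the steel shackle fully out. Then take the open padlock by its brass body, lift it off the chest and present it: finish while still holding it in the gripper, dial upward, shackle still out, about 15 cm above the middle of the cork pad. Leave everything else on the table where it is.

Things in the scene. Friction and masses are not known exactly. Their poses are not given: they have to be found in the camera images.
- lock_mid (a point): Centre of the padlock's brass body, 60 (lock x) by 56 (y) by 26 mm (z), lying loose in a keeper on the chest, centre 79 mm above the table. Axes: x away from the shackle, y along the 56 mm width, z up out of the dial. Whole lock about 0.35 to 0.65 kg; with the shackle out its centre of mass is 8 mm to the -x side. Lifts straight up once the shackle is out. Grip the 56 mm width mid-body.
- dial_grip (a point): Point on the dial's axis at gripping height, 35 mm above lock_mid. The dial is a round black knob, 36 mm diameter, 26 mm tall, its foot on the body's top (13 mm above lock_mid), its top 39 mm above lock_mid; it can be gripped at any yaw. Axes of the lock.
- dial (a joint): Dial angle, rad, growing counter-clockwise from above. At 0 the red stripe points at the white index mark (lock -x side) and the shackle is free; else it is blocked. Ten sprung notches a turn, 0.628 apart (about 0.04 N m to leave one: grip firmly); let go, it settles in the nearest. Starts one to four notches short, -0.63 to -2.51; stops at -3.0 and 0.7.
- shackle_grip (a point): Middle of the U-shaped steel shackle, between its legs, level with lock_mid and 62 mm from it towards lock -x when closed; moves with it; axes of the lock. Legs: 8 mm round bars along lock x, axes 18 mm either side (44 mm over both), 29 mm above the chest lid; the bow's outer edge is 22 mm further out. Grip over both legs from above, fingers closing along lock y.
- shackle (a joint): How far the shackle is pulled out along lock -x, m: 0 closed, 0.024 fully out at its stop. Slides at 2 to 4 N and stays where it is left. Moves under 2 mm while the dial blocks it.
- pad: Square cork hand-over pad with a green centre, 140 by 140 by 4 mm, fixed flat on the table left or right of the chest; origin at the centre of its underside.
- chest: Dark wooden chest, 220 (x) by 210 (y) by 50 mm, fixed; origin at the centre of its underside, 20 mm from the lock's centre to -x; axes parallel to the lock's. A steel keeper, 16 mm high with 7 mm lips at the corners and x ends (1.5 mm play), holds the lock; the middle 44 mm of its y sides are free. A brass staple, 37 mm from the lock's centre to -x, holds the closed shackle's -y leg.
- tray: Blue divided parts tray, 140 by 140 by 25 mm, fixed on the table, on the other side of the chest from the pad; origin at the centre of its underside.
- rivet_tin: Small amber jar, 34 mm diameter, 34 mm tall, standing loose on the chest's far left corner: leave alone. Origin at its underside.
- spool_red: Red thread spool, 40 mm diameter, 50 mm tall, standing behind the chest: leave alone. Origin at its underside.
- spool_tan: Tan thread spool, 40 mm diameter, 50 mm tall, standing behind the chest: leave alone. Origin at its underside.
- dye_jar: Amber dye jar, 52 mm diameter, 75 mm tall, standing at the back right: leave alone. Origin at its underside.
- punch: Steel hole punch, 24 mm diameter, 90 mm tall, standing upright at the back left: leave alone. Origin at its underside.
- hammer: Hammer lying at the right side of the table, about 0.25 m long: leave alone.
- awl: Screwdriver-like awl lying at the left side of the table: leave alone.
There are look-alikes about, which are no part of the job. There is more than one size of the part that bears lock_mid; the job needs the middle-sized.

How it is judged:
On the way, in this order (a step that is already met when the one before it is completed fails the run):
1. the dial rests with its red stripe at the index mark, shackle still in (value of joint dial between -0.15 and 0.15 rad and value of joint shackle below 0.004 m), for 0.2 s.
2. the shackle is pulled out, with the padlock still in its keeper (value of joint shackle above 0.019 m and z of lock_mid in the frame of chest below 0.09 m), for 0.2 s.
3. the open padlock is lifted clear of the chest (value of joint shackle above 0.017 m and height (world z) of lock_mid above 0.12 m and contact force between lock and the fingers above 1 N), for 0.2 s.
At the end, for the whole second after the job is handed in: The padlock is held still by the fingers alone, its centre within 50 mm of the middle of the cork pad (seen from above) and 90 to 230 mm above the table, dial up within 20 degrees, its shackle still at least 17 mm out (horizontal distance between lock_mid and pad below 0.05 m and height (world z) of lock_mid between 0.09 and 0.23 m and angle between lock_mid's own z axis and vertical below 0.35 rad and value of joint shackle above 0.017 m and contact force between lock and the fingers above 1 N and contact force between lock and chest below 0.2 N and contact force between lock and pad below 0.2 N and contact force between lock and tray below 0.2 N and linear speed of lock below 0.03 m/s); the arm keeps its last pose, push and grip.
It fails at once if a bystander (spool, jar, tin, punch, hammer, awl) is shifted by more than 30 mm (distance of any of rivet_tin, spool_red, spool_tan, dye_jar, punch, hammer, awl from where it was at the start of the episode above 0.03 m).
It also fails if it takes over 72 s, if anything falls off the work surface, if the arm or the gripper's body presses on something with over 40 N, if the wrist force passes 120 N, or if a joint passes its speed limit or range.

## Working session

There is one attempt and no reset: what is moved stays moved. The work goes in short steps, each a Python script; the robot and the scene stay as the last script left them, time stands still between calls to the robot, and variables do not carry over. Pictures are saved under pics/ and viewed, and the job is handed in when it is done.

```bash
ls; mkdir -p pics; python3 - <<'E'
from station import ctrl, get_state, vision, ticket, models
import cv2,numpy as np
s=get_state();print(s, ctrl.pinch_z)
for n in("side","top","wrist"):
    p,d=vision.grab_frame(n);cv2.imwrite(f"pics/{n}0.png",p);np.save(f"pics/{n}0.npy",d)
    i=vision.camera_info(n);print(n,{k:np.round(v,4).tolist() for k,v in i.items()})
    for t in("lock_mid","dial_grip","pad","chest","tray"):
        print(n,t,[(np.round(r["point"]).tolist(),round(r["p"],2)) for r in models.recognise(n,t)])
E
```

```text
pics
{'time': 0.0, 'qpos': array([-1.09552287,  0.50832909, -0.23755117,  1.50118099,  0.12570933,
        1.14891824, -0.15480138]), 'qd': array([ 1.80764903e-04,  1.81916555e-04, -4.37392629e-04, -7.77162186e-04,
       -1.28386130e-03, -1.01945430e-03, -7.46799337e-05]), 'tau': array([ 6.98709937e-05, -6.20593357e+01, -2.18643911e+00, -2.49640989e+01,
        1.26269809e-02,  1.21481848e-02, -2.63243805e-06]), 'tcp_pos': array([0.22574826, 0.58223307, 0.23041942]), 'eef_rot': array([-1.50658889e-04,  1.83811363e-01,  9.82961105e-01, -9.09023408e-04]), 'contact_force': array([ 0.45158194, -0.21593223, -0.08055361]), 'wrist_torque': array([-0.01137574,  0.01611489,  0.01456347]), 'width': 0.08518265085712418} -0.0187
side {'mtx': [[477.3584, 0.0, 322.7713], [0.0, 477.3584, 248.3606], [0.0, 0.0, 1.0]], 'dist_coeffs': [-0.0565, 0.0, 0.0, 0.0, 0.0], 'R': [[0.9975, -0.0695, 0.0129], [-0.0266, -0.5383, -0.8423], [0.0655, 0.8399, -0.5388]], 't': [-0.5349, 0.0945, 1.2568]}
side lock_mid [([332.0, 262.0], 0.96), ([210.0, 335.0], 0.8), ([346.0, 238.0], 0.73)]
side dial_grip [([337.0, 260.0],
[... 404 characters left out ...]
, -0.0052, -0.9789]], 't': [0.0271, 0.5341, 1.125]}
top lock_mid [([427.0, 339.0], 0.66), ([342.0, 219.0], 0.63), ([251.0, 208.0], 0.63)]
top dial_grip [([341.0, 220.0], 0.98), ([250.0, 205.0], 0.85), ([431.0, 341.0], 0.63), ([441.0, 169.0], 0.31)]
top pad [([449.0, 249.0], 0.82)]
top chest [([340.0, 234.0], 0.72)]
top tray [([189.0, 253.0], 0.89)]
wrist {'mtx': [[369.6782, 0.0, 312.4603], [0.0, 369.6782, 236.6769], [0.0, 0.0, 1.0]], 'dist_coeffs': [-0.0115, 0.0, 0.0, 0.0, 0.0], 'hand_eye': [[-0.0001, -0.96, -0.2801, 0.0707], [1.0, -0.0002, 0.0003, 0.0002], [-0.0003, -0.2801, 0.96, -0.1429], [0.0, 0.0, 0.0, 1.0]]}
wrist lock_mid []
wrist dial_grip []
wrist pad []
wrist chest []
wrist tray []
```

View pics/top0.png

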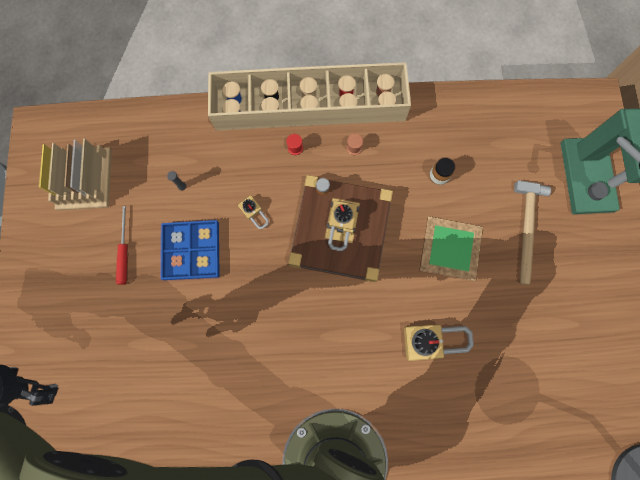

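View pics/side0.png

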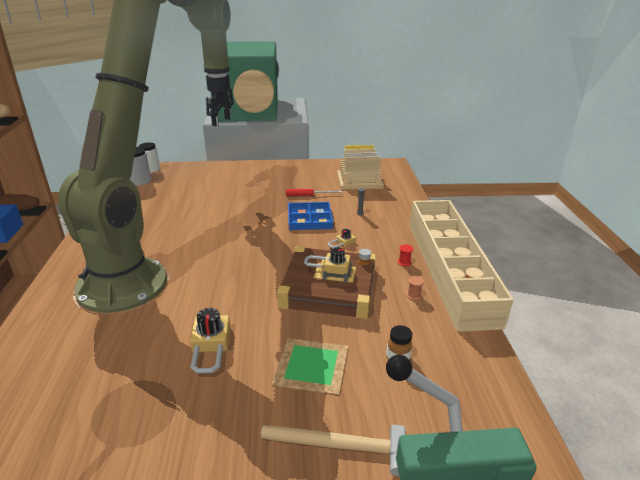

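The middle-sized lock lies on the chest: dial at about (342,213) in the top view, shackle toward the robot at (338,240). The pad is at (452,248), right of the chest. The other two locks, at (427,341) and (252,210), are look-alikes. Next I'll get coarse positions.

```bash
cat > h.py <<'E'
from station import ctrl, get_state, vision, ticket, models
import cv2,numpy as np
from scipy.spatial.transform import Rotation as Rn
np.set_printoptions(precision=4,suppress=True)
def R_wxyz(q): return Rn.from_quat(np.r_[q[1:],q[0]])
def campose(n,st=None):
    i=vision.camera_info(n)
    if n!="wrist":
        R=np.array(i["R"]);t=np.array(i["t"]);return R.T,-R.T@t
    st=st or get_state();T=np.array(i["hand_eye"]);Rt=R_wxyz(st["eef_rot"]).as_matrix()
    return Rt@T[:3,:3], Rt@T[:3,3]+st["tcp_pos"]
def rays(n,px):
    i=vision.camera_info(n)
    u=cv2.undistortPoints(np.array(px,float).reshape(-1,1,2),np.array(i["mtx"]),np.array(i["dist_coeffs"])).reshape(-1,2)
    return np.c_[u,np.ones(len(u))]
def on_z(n,px,z,pose=None):
    R,c=pose or campose(n);r=rays(n,px)@R.T
    return c+r*((z-c[2])/r[:,2])[:,None]
def cloud(n,d,pose=None):
    R,c=pose or campose(n);v,u=np.nonzero(d>0)
    r=rays(n,np.c_[u,v])*d[v,u][:,None]
    return np.c_[u,v],r@R.T+c
def project(n,X,pose=None):
    R,c=pose or campose(n);i=vision.camera_info(n)
    Y=(np.atleast_2d(X)-c)@R
    return cv2.projectPoints(Y,np.zeros(3),np.zeros(3),np.array(i["mtx"]),np.array(i["dist_coeffs"]))[0].reshape(-1,2)
def quat(yaw):  # tool down, tool y (jaw) at world angle yaw
    y=np.array([np.cos(yaw),np.sin(yaw),0]);z=np.array([0,0,-1.]);x=np.cross(y,z)
    q=Rn.from_matrix(np.c_[x,y,z]).as_quat();return np.r_[q[3],q[:3]]
E
python3 - <<'E'
from h import *
d=np.load("pics/top0.npy");uv,P=cloud("top",d)
x,y,z=P.T
m=(abs(z-.05)<.006)&(x>.3)&(x<.9)&(y>-.35)&(y<.25)
print("lid",m.sum(),P[m].mean(0))
r=cv2.minAreaRect(P[m][:,:2].astype(np.float32)*1000);print(r)
c=on_z("top",[[342,213]],.118);print("dial approx",c)
m=(z>.104)&(z<.13)&(np.hypot(x-c[0,0],y-c[0,1])<.05);print("dial top",m.sum(),P[m].mean(0),np.median(P[m][:,2]))
for n,b in (("top",(400,500)),):
    img=cv2.imread("pics/top0.png");hsv=cv2.cvtColor(img,cv2.COLOR_BGR2HSV)
    g=cv2.inRange(hsv,(45,100,60),(75,255,255));g[:200]=0;g[300:]=0;g[:,:400]=0;g[:,500:]=0
    M=cv2.moments(g,True);p=[M["m10"]/M["m00"],M["m01"]/M["m00"]];print("pad",p,on_z("top",[p],.004))
    for r in models.masks_of("top","pad")[:1]:
        q=on_z("top",np.argwhere(r["mask"])[:,::-1],.004);print(cv2.minAreaRect(q[:,:2].astype(np.float32)*1000))
    for r in models.masks_of("top","chest")[:1]:
        q=on_z("top",np.argwhere(r["mask"])[:,::-1],.05);print(cv2.minAreaRect(q[:,:2].astype(np.float32)*1000))
E
```

```text
lid 7466 [ 0.5697 -0.0412  0.0508]
((688.5660400390625, -55.6138916015625), (559.5318603515625, 496.22039794921875), 17.21174430847168)
dial approx [[ 0.5643 -0.0441  0.118 ]]
dial top 210 [ 0.5659 -0.048   0.118 ] 0.11838030889412166
pad [451.4542440318302, 247.95358090185675] [[ 0.4898 -0.3163  0.004 ]]
((489.2012023925781, -315.8431396484375), (140.8755645751953, 140.717529296875), 76.45198059082031)
((545.947509765625, -42.03065490722656), (213.11727905273438, 231.16653442382812), 76.24089813232422)
```

```bash
python3 - <<'E'
from h import *
a=np.deg2rad(-13.8)
p=[0.566,-0.048,0.27]
q=quat(a+np.pi/2);print(ctrl.ik(p,q),ctrl.ik(p,quat(a-np.pi/2)))
ctrl.movep(p,q)
s=get_state();print(s["time"],s["qpos"],s["tcp_pos"])
im,d=vision.grab_frame("wrist");cv2.imwrite("pics/w1.png",im);np.save("pics/w1.npy",d);np.save("pics/w1s.npy",s,allow_pickle=True)
E
```

```text
[-0.0331  0.3862  0.1111  1.5932 -0.0455  1.1647  1.4178] [-0.3636  0.4435  0.6312  1.5975 -0.2761  1.1914 -1.4872]
3.5417 [-0.0342  0.3864  0.1102  1.5932 -0.0456  1.1647  1.4175] [ 0.5661 -0.0468  0.2699]
```

View pics/w1.png

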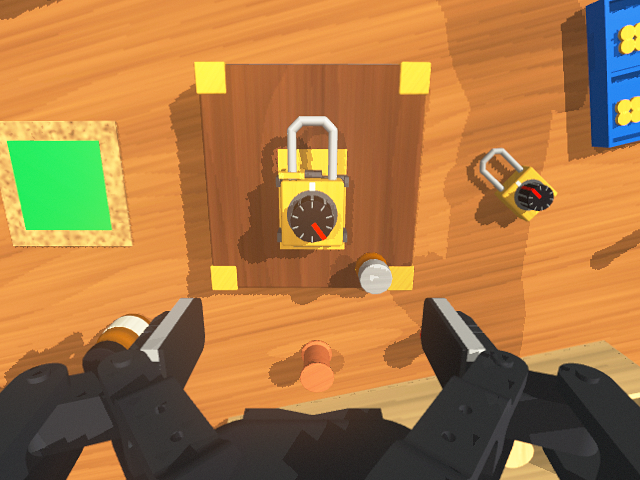

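The wrist view shows the lock on the chest. The dial centre is at about (311,215), the index mark points up at (311,186) and the stripe points down-right to about (322,236). That puts the dial about four notches short. Next I'll measure the pose and angle on rectified planes.

```bash
cat >> h.py <<'E'
def ortho(n,im,z,cx,cy,half,res,pose,yaw=0):
    # picture up = +x(yaw), left = +y(yaw)
    N=int(2*half/res);i,j=np.mgrid[0:N,0:N]
    a=half-(i+.5)*res;b=half-(j+.5)*res
    X=np.c_[(cx+a*np.cos(yaw)-b*np.sin(yaw)).ravel(),(cy+a*np.sin(yaw)+b*np.cos(yaw)).ravel(),np.full(N*N,z)]
    p=project(n,X,pose).astype(np.float32).reshape(N,N,2)
    return cv2.remap(im,p[...,0],p[...,1],cv2.INTER_LINEAR)
E
python3 - <<'E'
from h import *
im=cv2.imread("pics/w1.png");d=np.load("pics/w1.npy");s=np.load("pics/w1s.npy",allow_pickle=True).item()
pose=campose("wrist",s);uv,P=cloud("wrist",d,pose);x,y,z=P.T
near=np.hypot(x-.566,y+.048)<.06
m=near&(z>.110)&(z<.126);D=P[m];print("dial",m.sum(),D.mean(0),np.median(D[:,2]),cv2.minEnclosingCircle(D[:,:2].astype(np.float32)*1000))
near=np.hypot(x-.566,y+.048)<.07
hsv=cv2.cvtColor(im,cv2.COLOR_BGR2HSV)[uv[:,1],uv[:,0]]
yel=(abs(hsv[:,0].astype(int)-26)<6)&(hsv[:,1]>120)
m=near&yel&(z>.088)&(z<.097);B=P[m];print("body",m.sum(),np.median(B[:,2]),cv2.minAreaRect(B[:,:2].astype(np.float32)*1000))
m=near&(z>.072)&(z<.09)&(hsv[:,1]<60);S=P[m];print("shackle",m.sum(),np.median(S[:,2]),cv2.minAreaRect(S[:,:2].astype(np.float32)*1000))
m=(abs(z-.05)<.005)&(np.hypot(x-.55,y+.045)<.17);L=P[m];print("lid",m.sum(),np.median(L[:,2]),cv2.minAreaRect(L[:,:2].astype(np.float32)*1000))
cx,cy=.566,-.0475
o1=ortho("wrist",im,.118,cx,cy,.06,.0003,pose,np.deg2rad(-13.8))
o2=ortho("wrist",im,.092,cx,cy,.06,.0003,pose,np.deg2rad(-13.8))
for o in(o1,o2):cv2.line(o,(200,0),(200,400),(255,0,255),1);cv2.line(o,(0,200),(400,200),(255,0,255),1)
cv2.imwrite("pics/o1.png",np.hstack([o1,o2]))
h=cv2.cvtColor(o1,cv2.COLOR_BGR2HSV);r=cv2.inRange(h,(0,170,120),(6,255,255))|cv2.inRange(h,(174,170,120),(180,255,255));r[:, :]*=1
ii=np.argwhere(r[130:270,130:270])+130;print("red",len(ii),ii.mean(0))
k=cv2.fitLine(ii[:,::-1].astype(np.float32),cv2.DIST_L2,0,.01,.01).ravel();print(k)
E
```

```text
dial 1491 [ 0.5672 -0.0474  0.1181] 0.11820754836494057 ((568.293701171875, -47.42481231689453), 18.56922149658203)
body 1560 0.0919613484325465 ((564.2725830078125, -47.10484313964844), (56.74861526489258, 65.91635131835938), 75.75834655761719)
shackle 840 0.08234069516129824 ((548.8798217773438, -42.80622863769531), (66.18946075439453, 100.91423797607422), 76.2509994506836)
lid 40877 0.05031625204945739 ((548.6426391601562, -42.73152160644531), (214.58148193359375, 222.36302185058594), 76.24695587158203)
red 863 [165.6477 180.1309]
[  0.5887   0.8083 180.1309 165.6477]
```

View pics/o1.png

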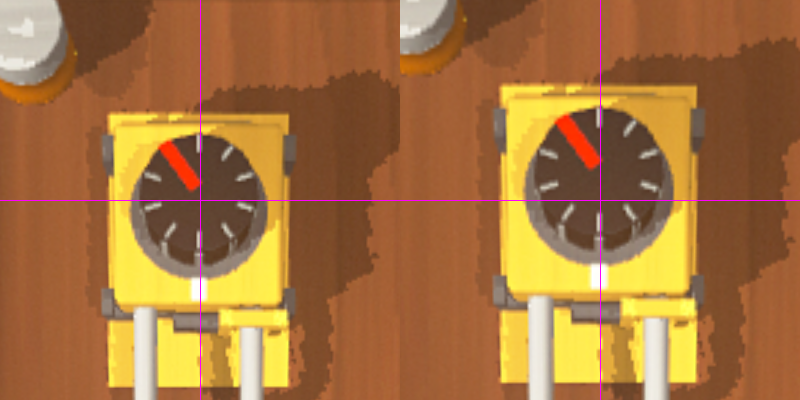

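Lock yaw is about -13.8° and the body centre is (0.568,-0.048). Heights match: body top 0.092, dial top 0.118. The stripe needs +144°, so the dial is at -2.51 (four notches). I'll grip the dial and rotate with joint 7 alone.

```bash
python3 - <<'E'
from h import *
a=np.deg2rad(-13.76);q=quat(a+np.pi/2)
x,y=.568,-.048
ctrl.movep([x,y,.16],q)
ctrl.movel([x,y,.114+ctrl.pinch_z],max_speed=.06)
s=get_state();print(s["time"],s["tcp_pos"],s["contact_force"])
ctrl.close_gripper(force=60);s=get_state();print("w",s["width"],s["contact_force"],s["wrist_torque"])
j=np.array(s["qpos"])
for f in (.25,.5,.75,1):
    k=j.copy();k[6]-=2.513*f;ctrl.set_joints(k)
    s=get_state();print(s["time"],s["qpos"][6]-j[6],s["width"],s["contact_force"],s["wrist_torque"],s["tcp_pos"])
im,d=vision.grab_frame("wrist");cv2.imwrite("pics/w2.png",im)
E
```

```text
5.3333 [ 0.5683 -0.0481  0.0957] [-0.1092  0.4219  0.3057]
w 0.034093592632628 [-1.498   0.1229  6.0702] [ 0.0702  0.3595 -0.0214]
6.5083 -0.6253882184435727 0.03430924577238619 [-0.4382  0.3739  2.1117] [ 0.2895 -0.0515  0.0194] [ 0.5682 -0.0477  0.0958]
7.1583 -1.252366051094903 0.03429436945068252 [ 0.6969 -5.829   2.0523] [-1.2002 -0.3371 -0.0703] [ 0.5688 -0.0495  0.096 ]
7.8083 -1.8805815000825523 0.033614728911696284 [1.6161 5.0024 3.3339] [ 1.241  -0.449  -0.0158] [ 0.5693 -0.0446  0.0962]
8.4583 -2.508713264895837 0.033906945122447504 [5.8752 0.1228 4.6456] [ 0.015  -1.0697  0.0348] [ 0.571  -0.0469  0.0969]
```

View pics/w2.png

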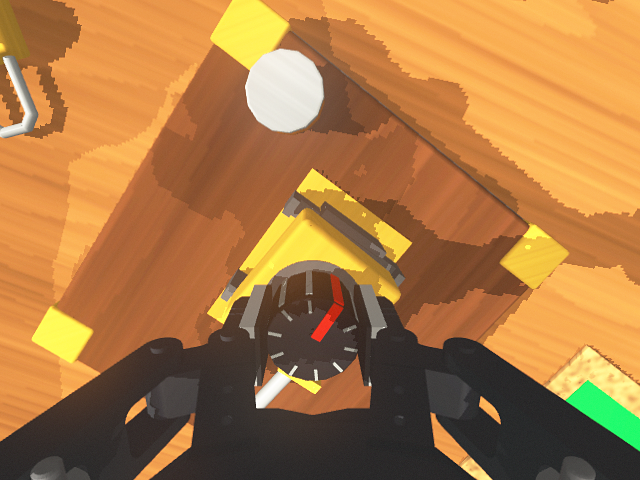

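The dial seems to have slipped, because the stripe doesn't point at the index. I'll release, raise and measure.

```bash
cat >> h.py <<'E'
def look(tag,save=True):
    a=np.deg2rad(-13.76)
    s=get_state();im,d=vision.grab_frame("wrist");cv2.imwrite(f"pics/{tag}.png",im)
    pose=campose("wrist",s);uv,P=cloud("wrist",d,pose);x,y,z=P.T
    m=(np.hypot(x-.566,y+.048)<.06)&(z>.112)&(z<.126);D=P[m];c=cv2.minEnclosingCircle(D[:,:2].astype(np.float32)*1000)
    print(s["time"],"dial",len(D),np.median(D[:,2]) if len(D) else 0,c)
    o=ortho("wrist",im,.118,.568,-.048,.06,.0003,pose,a);cv2.imwrite(f"pics/{tag}o.png",o)
    h=cv2.cvtColor(o,cv2.COLOR_BGR2HSV);r=cv2.inRange(h,(0,170,90),(6,255,255))|cv2.inRange(h,(174,170,90),(180,255,255))
    ii=np.argwhere(r[130:270,130:270])+130
    if len(ii)>50:
        k=cv2.fitLine(ii[:,::-1].astype(np.float32),cv2.DIST_L2,0,.01,.01).ravel();m0=ii.mean(0)-199.5
        v=np.array([-k[1],-k[0]]); 
        if v@np.array([-m0[0],-m0[1]])<0:v=-v
        ang=np.arctan2(v[1],v[0]);print("stripe",len(ii),"dial angle",(ang-np.pi+np.pi)%(2*np.pi)-np.pi if 0 else np.angle(np.exp(1j*(ang-np.pi))))
    return s
E
python3 - <<'E'
from h import *
ctrl.ungrasp()
s=get_state();p=s["tcp_pos"];ctrl.movel([.568,-.048,.16],max_speed=.1)
s=get_state();j=s["qpos"].copy();j[6]=1.417
ctrl.set_joints(j)
ctrl.movep([.566,-.047,.24],quat(np.deg2rad(-13.76)+np.pi/2))
look("w3")
E
```

```text
12.4167 dial 1772 0.11823471361148727 ((568.211669921875, -47.53120422363281), 18.642032623291016)
stripe 810 dial angle -3.061773
```

View pics/w3.png

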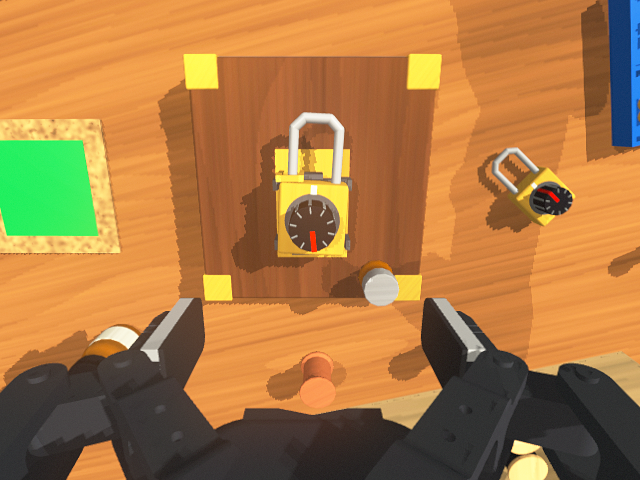

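View pics/w3o.png

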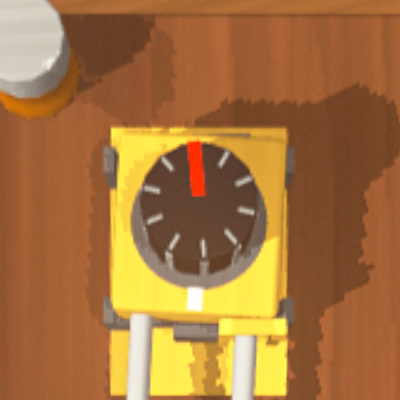

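The dial is now on its -3.0 stop. A falling joint 7 turns clockwise, so I turned it the wrong way; no harm, it just slipped at the stop. I'll redo it from the flipped wrist with joint 7 rising.

```bash
python3 - <<'E'
from h import *
a=np.deg2rad(-13.76)
x,y=.568,-.0475
s=get_state();j=s["qpos"].copy();j[6]-=np.pi;ctrl.set_joints(j)
q=quat(a-np.pi/2)
print(ctrl.ik([x,y,.16],q))
ctrl.movep([x,y,.16],q)
ctrl.movel([x,y,.114+ctrl.pinch_z],max_speed=.08)
ctrl.close_gripper(force=60);s=get_state();print("w",s["width"],s["contact_force"],s["wrist_torque"],s["qpos"])
j=np.array(s["qpos"])
for f in (.25,.5,.75,1):
    k=j.copy();k[6]+=3.0*f;ctrl.set_joints(k)
    s=get_state();print(s["time"],s["qpos"][6]-j[6],s["width"],s["contact_force"],s["wrist_torque"],s["tcp_pos"])
im,d=vision.grab_frame("wrist");cv2.imwrite("pics/w4.png",im)
E
```

```text
[-0.0234  0.487   0.0971  1.7535 -0.0578  0.9038 -1.7127]
w 0.033865009979579225 [-1.4222 -0.552   5.4728] [-0.0224  0.3505  0.0195] [-0.0157  0.5637  0.0872  1.826  -0.0678  0.7542 -1.7037]
17.7667 0.747483140119625 0.03424596779536765 [1.0611 0.8363 0.9625] [ 0.3134 -0.114   0.0323] [ 0.5683 -0.0474  0.0959]
18.5167 1.4968222711434045 0.03440605812081389 [0.9036 0.8719 1.2079] [ 0.3361 -0.03    0.0232] [ 0.5682 -0.0475  0.0959]
19.2667 2.2466720401227085 0.03414400602360047 [-0.8672  0.9302  2.0361] [0.1002 0.1414 0.0565] [ 0.5681 -0.0478  0.0959]
20.0167 2.9966288721312457 0.034013875767795985 [-1.0821 -0.5522  2.4374] [-0.0931  0.1511  0.0386] [ 0.568  -0.0479  0.0959]
```

View pics/w4.png

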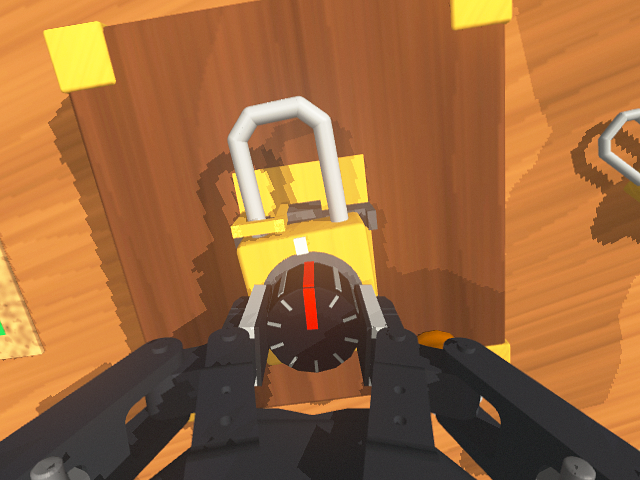

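The stripe is at the index mark. I'll release, verify and then take the shackle.

```bash
python3 - <<'E'
from h import *
a=np.deg2rad(-13.76);q=quat(a+np.pi/2)
ctrl.ungrasp()
ctrl.movel([.568,-.0475,.16],max_speed=.12)
ctrl.movep([.53,-.038,.22],q)
look("w5")
E
```

```text
21.7 dial 1878 0.11824029788913966 ((568.4808349609375, -47.77433395385742), 18.4559268951416)
stripe 1034 dial angle 0.042849842
```

View pics/w5.png

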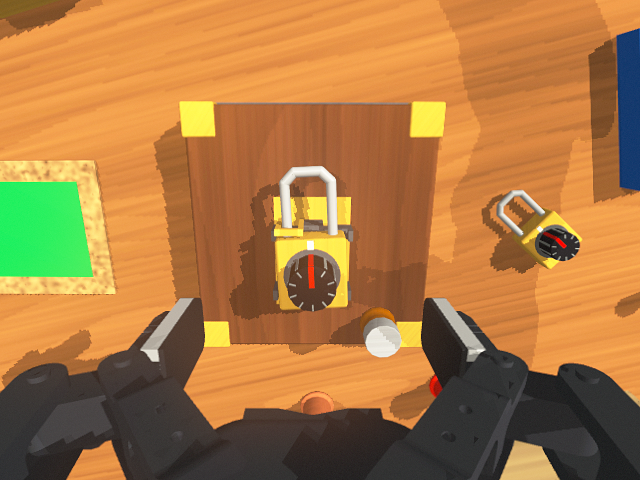

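The dial is at 0 (measured +0.04) and the shackle is still in. Now the shackle.

```bash
python3 - <<'E'
from h import *
a=np.deg2rad(-13.76);q=quat(a+np.pi/2);ex=np.array([np.cos(a),np.sin(a),0])
c=np.array([.568,-.0475,.079]);g=c-.062*ex
t=g+[0,0,ctrl.pinch_z]
ctrl.movep(t+[0,0,.06],q)
ctrl.movel(t,max_speed=.06)
s=get_state();print(s["time"],s["tcp_pos"],t,s["contact_force"])
ctrl.close_gripper(force=50);s=get_state();print("w",s["width"],s["contact_force"],s["tcp_pos"])
for dd in(.012,.022,.025):
    ctrl.movel(t-dd*ex,max_speed=.04);s=get_state();print(s["time"],(s["tcp_pos"]-t)@ex,s["width"],s["contact_force"]@ex,s["contact_force"])
im,d=vision.grab_frame("wrist");cv2.imwrite("pics/w6.png",im)
E
```

```text
23.3917 [ 0.508  -0.0328  0.0606] [ 0.5078 -0.0328  0.0603] [0.3276 1.2079 0.2966]
w 0.04216980983248414 [-1.225  -0.0811  4.5216] [ 0.5078 -0.0329  0.0606]
24.3167 -0.01297778793948969 0.04239071837474742 -2.1297725878406926 [-2.2902 -0.3981  4.0187]
24.7167 -0.022994327858739574 0.042117959859077736 -2.212570748331433 [-2.1578  0.4906  3.5264]
24.9667 -0.024898379033244697 0.04217496329481817 0.7421922482216923 [ 0.3321 -1.7642  1.8664]
```

View pics/w6.png

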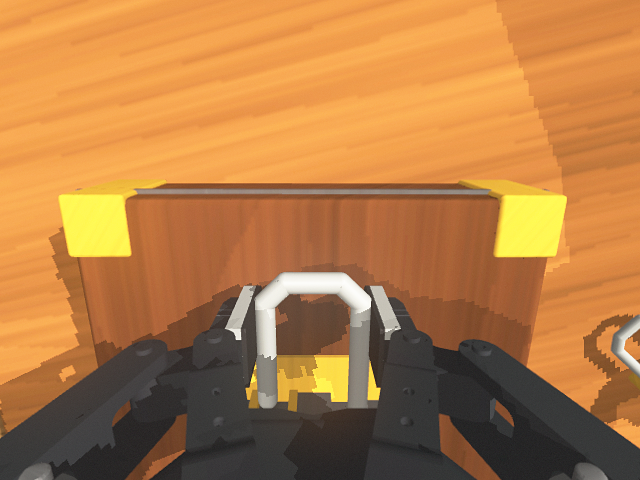

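```bash
python3 - <<'E'
from h import *
a=np.deg2rad(-13.76);q=quat(a+np.pi/2);ex=np.array([np.cos(a),np.sin(a),0])
t=np.array([.568,-.0475,.079])-.062*ex+[0,0,ctrl.pinch_z]
ctrl.movel(t-.027*ex,max_speed=.03);s=get_state();print(s["time"],(s["tcp_pos"]-t)@ex,s["contact_force"]@ex)
ctrl.ungrasp()
ctrl.movel(t-.026*ex+[0,0,.08],max_speed=.15)
ctrl.movep([.535,-.039,.22],q)
look("w7")
s=get_state();d=vision.grab_frame("wrist")[1];im=cv2.imread("pics/w7.png")
uv,P=cloud("wrist",d,campose("wrist",s));x,y,z=P.T
h=cv2.cvtColor(im,cv2.COLOR_BGR2HSV)[uv[:,1],uv[:,0]];c=np.array([.568,-.0475])
L=(P[:,:2]-c)@np.array([[np.cos(a),-np.sin(a)],[np.sin(a),np.cos(a)]])
m=(abs(L[:,1])<.03)&(L[:,0]<-.05)&(L[:,0]>-.15)&(z>.074)&(z<.09)
print("shackle outermost",np.percentile(L[m,0],[.5,2]),m.sum(),"expect -.084 closed, -.108 open")
yel=(abs(h[:,0].astype(int)-26)<6)&(h[:,1]>120)&(abs(L)<.05).all(1)&(z>.088)&(z<.097)
print("body",np.percentile(L[yel],[1,99],axis=0),np.median(z[yel]))
E
```

```text
25.2667 -0.02622798891648794 4.314219554908221
26.9167 dial 1928 0.11822268015321738 ((566.2183837890625, -47.006561279296875), 18.308616638183594)
stripe 814 dial angle -0.008866071
shackle outermost [-0.1089 -0.1082] 1950 expect -.084 closed, -.108 open
body [[-0.0367 -0.0264]
 [ 0.0237  0.0279]] 0.09190973198120461
```

View pics/w7.png

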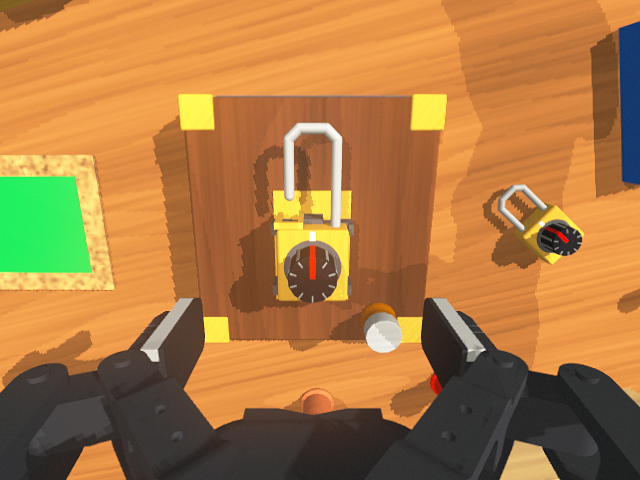

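The shackle is fully out: its outer edge is at -108 mm and its short leg is free of the staple. The lock slid about 2 mm toward the shackle, within its play. Now I'll grip the body and lift.

```bash
python3 - <<'E'
from h import *
a=np.deg2rad(-13.76);q=quat(a+np.pi/2);ex=np.array([np.cos(a),np.sin(a),0])
c=np.array([.5662,-.0472,.079]);t=c-.005*ex;t[2]=.082+ctrl.pinch_z
ctrl.movep(t+[0,0,.09],q)
ctrl.movel(t,max_speed=.06)
s=get_state();print(s["time"],s["tcp_pos"],t,s["contact_force"])
ctrl.close_gripper(force=90);s=get_state();print("w",s["width"],s["contact_force"],s["tcp_pos"])
ctrl.movel(t+[0,0,.02],max_speed=.04);s=get_state();print(s["width"],s["contact_force"],s["wrist_torque"])
ctrl.movel(t+[0,0,.085],max_speed=.08);ctrl.pause(.3);s=get_state();print(s["time"],s["width"],s["contact_force"],s["wrist_torque"],s["tcp_pos"])
for n in("wrist","side"):
    im,d=vision.grab_frame(n);cv2.imwrite(f"pics/{n}8.png",im)
E
```

```text
29.0583 [ 0.5616 -0.0461  0.0637] [ 0.5613 -0.046   0.0633] [-0.4069 -0.7935 -0.5291]
w 0.05472663328434935 [-1.2521  0.4213  6.7959] [ 0.5616 -0.046   0.064 ]
0.054553861800130506 [ 0.2513 -0.8353 -4.8788] [ 0.0014 -0.0036  0.021 ]
31.3667 0.054691599176467764 [ 0.0549 -0.3289 -3.9946] [-0.0061 -0.0114  0.0227] [ 0.5612 -0.046   0.1479]
```

View pics/wrist8.png

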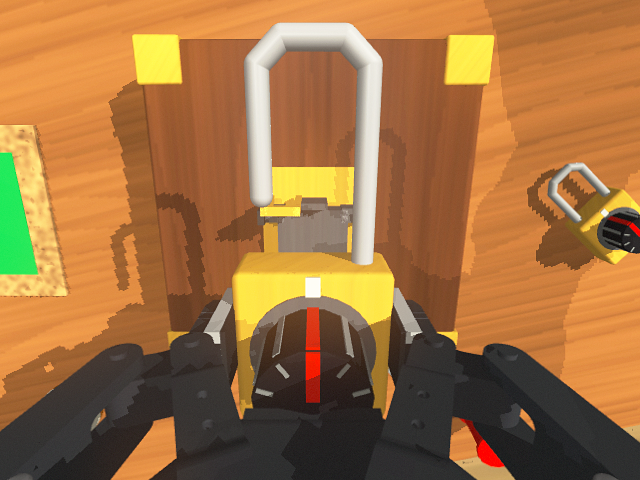

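View pics/side8.png

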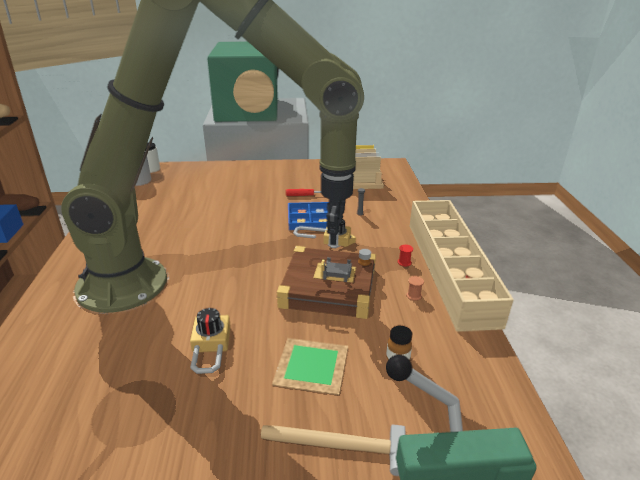

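The lock is held level with the shackle out, lifted clear of the chest. Next I'll carry it to the pad.

```bash
python3 - <<'E'
from h import *
a=np.deg2rad(-13.76);ex=np.array([np.cos(a),np.sin(a),0])
c=np.array([.4893,-.316,0]);t=c-.005*ex;t[2]=.1479
ctrl.movel(t,max_speed=.1)
t[2]=.137;ctrl.movel(t,max_speed=.04);ctrl.pause(.8)
s=get_state();print(s["time"],s["width"],s["contact_force"],s["wrist_torque"],s["tcp_pos"],np.abs(s["qd"]).max())
R,cc=campose("top")
for n in("wrist","side","top"):
    im,d=vision.grab_frame(n);cv2.imwrite(f"pics/{n}9.png",im)
    if n!="wrist":
        uv,P=cloud(n,d);m=(np.hypot(*(P[:,:2]-c[:2]).T)<.045)&(P[:,2]>.1)&(P[:,2]<.2)
        hs=cv2.cvtColor(im,cv2.COLOR_BGR2HSV)[uv[:,1],uv[:,0]];yel=(abs(hs[:,0].astype(int)-26)<6)&(hs[:,1]>110)
        k=m&yel;print(n,k.sum(),np.percentile(P[k],[5,50,95],axis=0) if k.any() else "")
E
```

```text
35.6417 0.0548717499688507 [-0.1254  0.1818 -4.1508] [-0.0124 -0.0429 -0.039 ] [ 0.4844 -0.3148  0.137 ] 0.0018745687819820699
side 7 [[ 0.4554 -0.3448  0.1637]
 [ 0.4573 -0.3339  0.165 ]
 [ 0.5082 -0.3301  0.1662]]
top 63 [[ 0.4584 -0.3331  0.1557]
 [ 0.4667 -0.2969  0.1651]
 [ 0.4795 -0.2848  0.1685]]
```

View pics/side9.png

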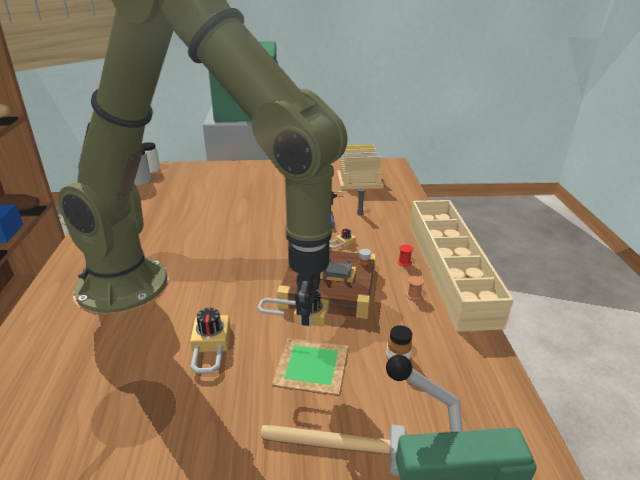

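View pics/top9.png

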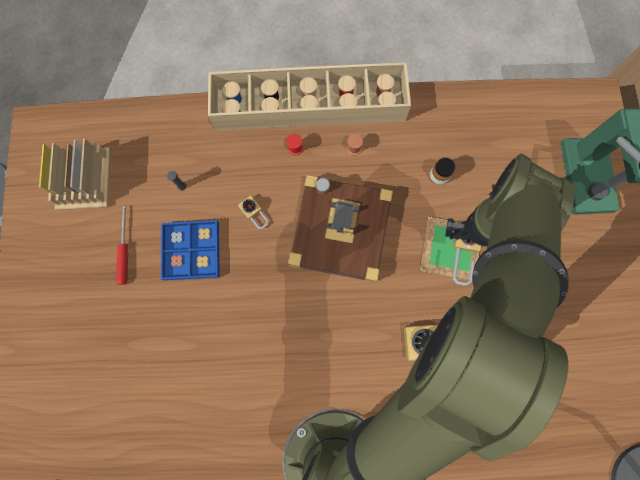

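View pics/wrist9.png

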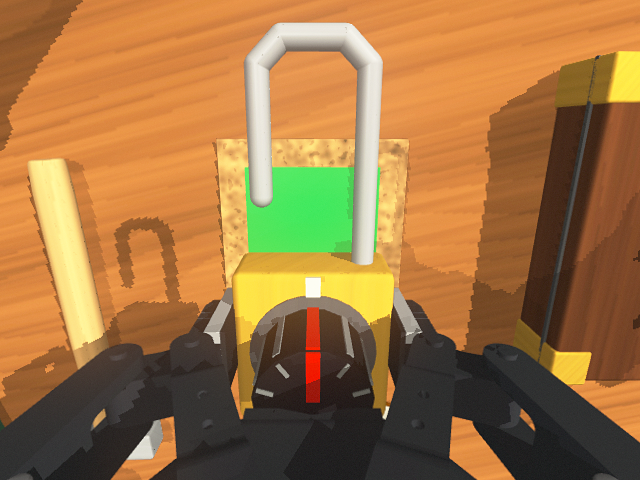

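The lock is held over the pad, level and with the shackle still out. Its top is at 0.165, so the centre is about 0.152 m up. The other objects show at their starting pixels. Handing in.

```bash
python3 - <<'E'
from h import *
print(ticket.close_job());print(get_state()["time"])
E
```

```text
the job is handed in; nothing more can be done
None
the job is handed in; nothing more can be done
```

I unlocked the middle-sized padlock on the chest and pulled its shackle fully out. I then lifted it by its brass body and handed the job in with it held above the cork pad, at about 36 s. The job reports no verdict.

**One mistake:** my first dial turn went clockwise and slipped at the -3.0 stop. I then turned it counter-clockwise by 3.0 rad in a second grip.

**Last checks:**
- **Dial:** it read +0.04 rad after release, with the shackle still in, and -0.01 rad after the pull.
- **Shackle:** it was about 22–24 mm out. The lower figure comes from depth; the higher is the gripper's travel less the lock's roughly 2 mm of keeper play. It was still visibly out in the final wrist picture.
- **Hold:** the padlock hung still and level at 90 N of grip, dial up. Its centre was about 0.15 m above the table. By the tool pose it was within a few millimetres of the pad's middle; too little of the body showed for the cameras to confirm that.
- **Bystanders:** nothing had visibly moved. In the last pictures the arm partly hid the hammer from above, and the tray and awl from the side.

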